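# Snug up and close the quick-release on a disc sander's stop bar

## Task

The stop bar on the sander's tilted table is loose. First lift the pale wooden offcut that lies in the way of the clamp's cam lever into the plywood tray; next, with the lever still open, turn the wing nut clockwise until the lever begins to meet firm resistance about half way through its swing; then push the lever fully home. Leave the dark workpiece and the other things where they are.

Things in the scene. Friction and masses are not known exactly. Their poses are not given: they have to be found in the camera images.
- sander: Bench disc sander, fixed, placed anew each time. Origin on the bench under the middle of its work table. Own z up; own x level, from the table to the upright 160 mm sanding disc (face 122 mm along +x, top 215 mm above the bench); own y along the stop bar. Its white table (220 x 280 mm) is tipped 28 deg towards the robot: it rises towards the disc
- table_mid (a point): Middle of the tipped table's top face, 115 mm above the sander's origin. Own x = u, up the slope; own y = v, along the bar; own z = n, the table normal, leaning 28 deg from vertical towards the robot. The wooden stop bar lies at u = -85 to -45 mm, v = -130 to 130 mm, 30 mm high in n (46 mm at its ends); on it stand the nut at v = +75 mm and the lever at v = -65 mm
- nut_grip (a point): Centre of the wings of the aluminium wing nut: a bar 70 mm long (own x), 14 mm thick (own y), 26 mm high (own z, the nut's axis = table normal, outwards). Grip it across the 14 mm. Takes 0.6 N m to turn. Clockwise from above it goes down its coarse thread 1.5 mm per rad, taking the washer along. A 26 mm round boss lies from 11 mm below the centre; the bare stud stands 8 to 16 mm above the wing
- washer_under (a point): Centre of the under face of the 32 mm washer fixed to the wing nut, 23 mm under nut_grip along the nut's axis. Own z = the table's normal. Clearance to the shoe = this point's height above shoe_top along that axis
- stud_end (a point): Upper end of the 10 mm stud on which the nut runs, on the nut's axis, 104.5 mm above the table while the lever is open. The cam lever draws the stud, and the nut and washer with it, towards the table. Own z = the table's normal
- shoe_top (a point): Centre of the top face of the steel pressure shoe (46 x 74 x 8 mm on a rubber pad), under the washer, 45 mm above the table. Own z = the table's normal
- shoe (a joint): How far the washer has pressed the shoe down on its rubber pad (m): 0 when the clamp is loose, about 0.004 when rightly clamped
- lever_end (a point): Middle of the broad end (26 mm wide, 34 mm long, 10 mm thick) of the steel cam lever, 100 mm from its pivot; the lever ends 117 mm from the pivot. Own x points along the lever, outwards from the pivot; own z is the normal of the face on which to push to close it
- lever_pivot (a point): Pivot of the cam lever, at v = -65 mm, u = -65 mm, n = 45 mm from table_mid. The lever swings in the plane of u and n. Open it stands up from the table (102 deg from the uphill direction), closed it lies uphill, pointing 6 deg below parallel to the table
- lever (a joint): Angle of the cam lever (rad): 0 open, 1.88 fully home at its stop, half way 0.94; starts near open, stays where left while slack. It draws stud, nut and washer down by 16 mm x (sin(angle - 0.179) - 0.091) beyond 0.27 rad, 9.6 mm at half swing, 14.4 mm when home, where it holds itself over centre. Slack, its end takes 1 to 4 N; rightly set, 7 to 15 N after the bite
- offcut_mid (a point): Centre of the loose pale wooden offcut, 110 mm long (own x, up the slope at first) x 46 mm (own y) x 50 mm high (own z, the table normal at first), 0.12 to 0.24 kg. Its lower end leans on the stop bar, under the path of the cam lever, which cannot close over it
- offcut: The same offcut, for its speed and contacts: origin in the middle of its underside
- tray: Open plywood tray on the bench, fixed, 200 (own x) x 150 (own y) x 55 mm high, walls and floor 5 mm. Origin under its centre, z up. It stands to the left or to the right of the sander
- workpiece_mid (a point): Centre of a loose dark flat workpiece, 80 x 56 x 24 mm, leaning against the bar below and uphill of the wing nut. Bystander
- carton: Carton 150 (x) x 130 (y) x 80 mm high with sanding discs, on the other side of the sander from the tray. Origin under its centre. Bystander
- glue: White plastic bottle, 60 mm diameter, 150 mm high, standing near the sander. Origin under its centre. Bystander
- cork_block: Cork sanding block 65 (x) x 110 (y) x 34 mm high on the bench. Origin under its centre. Bystander
There are look-alikes about, which are no part of the job. What is shaped like the offcut but turquoise or yellow is not meant.

How it is judged:
On the way, in this order (a step that is already met when the one before it is completed fails the run):
1. the offcut lies in the tray, released, and the lever is still open (x of offcut_mid in the frame of tray between -0.095 and 0.095 m and y of offcut_mid in the frame of tray between -0.07 and 0.07 m and z of offcut_mid in the frame of tray between 0 and 0.06 m and linear speed of offcut below 0.03 m/s and contact force between the fingers and offcut below 0.2 N and value of joint lever below 1.4 rad), for 0.2 s.
2. with the lever not yet closed, the wing nut is so far down that the lever bites about half way through its swing (z of washer_under in the frame of stud_end between -0.0525 and -0.048 m and value of joint lever below 1.5 rad), for 0.2 s.
At the end, for the whole second after the job is handed in: Lever fully home (beyond 1.78 of 1.88 rad); shoe pressed down 1.5 to 8 mm and washer underside 48.0 to 52.5 mm below the stud end (first touch between 0.38 and 0.60 of the lever's swing); offcut still and released in the tray, its centre within the walls and below 60 mm (x of offcut_mid in the frame of tray between -0.095 and 0.095 m and y of offcut_mid in the frame of tray between -0.07 and 0.07 m and z of offcut_mid in the frame of tray between 0 and 0.06 m and linear speed of offcut below 0.03 m/s and contact force between the fingers and offcut below 0.2 N and z of washer_under in the frame of stud_end between -0.0525 and -0.048 m and value of joint lever above 1.78 rad and value of joint shoe between 0.0015 and 0.008 m).
It fails at once if the dark workpiece is shifted by more than 20 mm (distance of workpiece_mid from where it was at the start of the episode above 0.02 m).
It fails at once if the carton, the glue bottle or the cork block is shifted by more than 30 mm (distance of any of carton, glue, cork_block from where it was at the start of the episode above 0.03 m).
It also fails if it takes over 72 s, if anything falls off the work surface, if the arm or the gripper's body presses on something with over 40 N, if the wrist force passes 120 N, or if a joint passes its speed limit or range.

## Robot

A 6-joint arm with a two-finger parallel gripper is mounted at the origin on the work surface. World frame = base frame: x ahead of the robot, y to its left, z up, the work surface at z = 0. Lengths are in m, angles in rad, forces in N, time in s.
With the tool pointing down it reaches from about 0.4 to 0.925 m from the base axis. Payload 3.4 kg.
Tool frame: the origin (TCP) lies midway between the tips of the shut fingers; the grasp point (between the pads) lies 19 mm behind it (ctrl.grip_point_offset is the distance from the TCP to the grasp point, in m); x points along the fingers, z is the direction in which the jaws open and shut, and the axes are right-handed (so a half turn about x gives the same grasp; the last joint's range is limited). The gripper opens to 85 mm and grips with 20 to 120 N. Pads are 22 mm wide; open, the fingers measure 114 mm over their backs; the gripper's body (76 mm by 85 mm) begins 54 mm behind the grasp point. The pads swing forward as they close: fully open they stand 13 mm farther back than shut.
Start: joints at [1.208, 0.307, 1.506, -0, 1.328, -0.073], TCP at [0.164, 0.551, 0.231] pointing down, gripper open.
Joint ranges: [-3.12, 3.12], [-1.05, 2.28], [0.14, 2.33], [-1.42, 4.57], [0.1, 2.73], [-2.68, 2.68]. Speed limits (rad/s): [2.57, 2.57, 3.14, 3.14, 3.14, 3.14].

## Interface

Orientations are given as [roll, pitch, yaw] about the fixed x, y, z axes, in that order (R = Rz(yaw) Ry(pitch) Rx(roll)).
In Python, from station import sensors, eyes, ticket, ctrl gives the robot as it stands.
- The arm moves only by the tool carry_out, never from a script. Its argument "motion" is a list of rows, each a list of 2 entries, a list of its own where there are three numbers: the shift along the tool's x, y, z in units of 0.5 m (1.0 is 0.5 m), then the turn, a rotation vector about the tool's x, y, z in units of 2 pi rad (1.0 is 2 pi rad). In form: [[[dx, dy, dz], [wx, wy, wz]], ...]. A call has 1 to 5 rows; each row is the pose to reach, as a shift and turn from the pose commanded when the call began, along the tool's axes at that moment, turning the shorter way round; what a row does not reach only later rows make up. A row lasts 1/10 s, in which the tool goes at most 50 mm and 8.59 degrees, less where a joint would pass 70% of its speed; a pose out of reach is approached as far as the arm can. A call with a number of a shift or a turn outside -1 to 1 is refused whole. A call with a gripper value outside its range is refused whole. "fingers" is the finger opening in mm, from 0 to 85.4, set as the call begins (left out, the last holds). The fingers move at their own pace and stop on an object; the grip force is fixed at half the most. Time passes only in rows, so rows that repeat a pose let the fingers close. It gives the time, the measured TCP pose, the force and the opening at its end, in the units of the state.
- sensors.read_state(): the state, without advancing time (a new reading comes with each control period).
- eyes.grab_frame(name): name is "side" or "top"; returns the picture (400x640x3 uint8, red, green, blue); there is no depth.
- eyes.camera_params(name): a dict with "fx", "fy", "cx", "cy" (pixels), "k1" (the pictures are not rectified: a ray, as slopes to the right and down, at radius r is drawn at 1 + k1 r^2 times it, then the intrinsics apply), "view" (4x4, takes a point from world to camera coordinates). Camera axes: x right, y down, z forward; pixel columns grow to the right and rows downward; lengths in m; the calibration is good to about 2 mm. A picture is of the moment at which its call begins. camera_params takes no time and is no camera call.
- ticket.sign_off(): hands the job in, once; it reports no verdict.
The state is a dict: "time_s": time; "joints": joint angles; "dq": joint speeds; "joint_efforts": joint torques, N m; "tcp_pos": TCP position; "tcp_rot": TCP orientation; "contact_force": force on the tool from outside, world axes, zero at the start; "ft_torque": the same for the moment, N m; "gripper_width": opening from 0.0 (shut) to 1.0 (fully open).
Only numpy, scipy, OpenCV 4.12 (cv2) and the standard library are available. Lean on these libraries where they do the work, as an engineer would, in place of code of your own. Each camera call takes 0.05 s, during which the arm holds its last target.

## Working session

There is one attempt and no reset: what is moved stays moved. The work goes in short steps, Python scripts to look and compute and a tool call to move; the robot and the scene stay as the last step left them, time stands still between calls to the robot, and variables do not carry over. Pictures are saved under pics/ and viewed, and the job is handed in when it is done.

Besides the shell and the picture viewer there is one more tool, called as a command line: name --argument value ..., lists and objects as JSON in quotes. carry_out: Moves the arm, as the interface text tells. Shifts and turns lie within -1 to 1; 1 stands for 0.5 m of shift or 2 pi rad of turn. Its arguments: {"type":"object","properties":{"motion":{"type":"array"},"fingers":{"type":"number"}},"required":["motion"]}

```bash
ls -la; mkdir -p pics; python3 - <<'E'
from station import sensors, eyes, ticket, ctrl
import cv2
print(sensors.read_state())
print(ctrl.grip_point_offset)
for n in("side","top"):
    im=eyes.grab_frame(n); cv2.imwrite(f"pics/{n}0.png",im[:,:,::-1]); print(n,eyes.camera_params(n))
E
```

```text
total 12
drwxr-xr-x  3 agent agent 4096 Dec  7 04:30 .
drwxr-xr-x 23 root  root  4096 Dec  7 04:30 ..
drwxr-xr-x  2 agent agent 4096 Dec  7 04:30 pics
{'time_s': 0.0, 'joints': array([ 1.20750936e+00,  3.07540084e-01,  1.50766746e+00,  6.98719978e-06,
        1.32839607e+00, -7.34969581e-02]), 'dq': array([ 0.00040145,  0.00039445, -0.00037682,  0.00199219,  0.00180454,
       -0.00094397]), 'joint_efforts': array([ 1.54587135e-03, -4.57543409e+01, -2.51925462e+01,  1.40297016e-04,
        1.29116006e-02,  1.31024910e-05]), 'tcp_pos': array([0.16407873, 0.55036793, 0.23040213]), 'tcp_rot': array([ 3.0647244 ,  1.56878536, -1.93745627]), 'contact_force': array([0.54032258, 0.13914289, 0.30508465]), 'ft_torque': array([-0.01453159, -0.02874107, -0.00077138]), 'gripper_width': 1.0019995840867855}
0.0187
side {'fx': 504.40991651945995, 'fy': 504.40991651945995, 'cx': 314.7056508733056, 'cy': 193.49461590755652, 'k1': 0.008998309296462944, 'view': array([[ 0.69475904, -0.71899494,  0.01887202, -0.45028357],
       [-0.35681739, -0.36733457, -0.85892181,  0.34510239],
       [ 0.62449278,  0.59000983, -0.51175891,  1.10778197],
       [ 0.        ,  0.        ,  0.        ,  1.        ]])}
top {'fx': 383.93087290112993, 'fy': 383.93087290112993, 'cx': 320.3962256907123, 'cy': 201.95536177699515, 'k1': -0.04335046440428407, 'view': array([[-0.00841114, -0.99990505,  0.01091494, -0.00719226],
       [-0.99845035,  0.00779742, -0.05510073,  0.6189017 ],
       [ 0.05501039, -0.01136149, -0.99842114,  1.17777527],
       [ 0.        ,  0.        ,  0.        ,  1.        ]])}
```

View pics/side0.png

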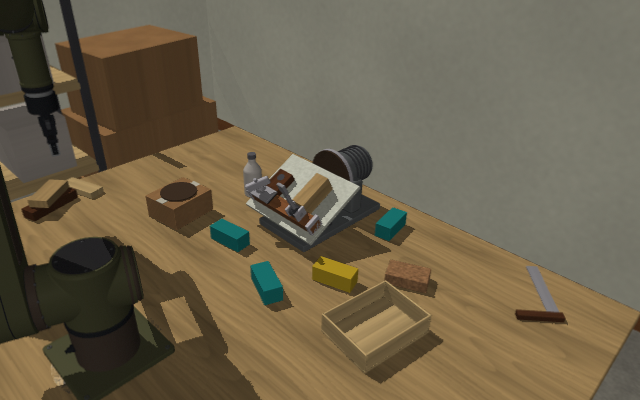

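View pics/top0.png

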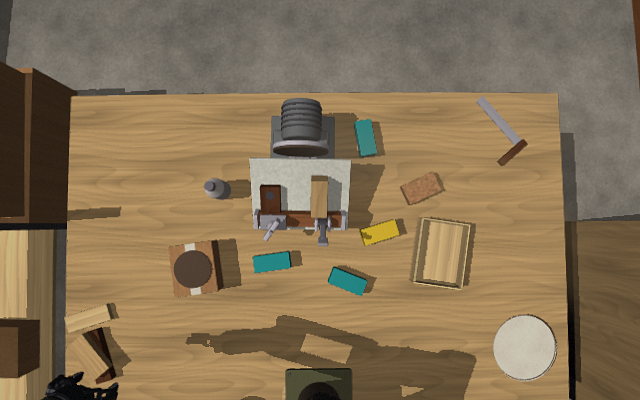

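The side view shows the clamp at about (285,200) and the tray at (377,325). In the top view the table spans (250-350,158-230), the pale offcut is at (319,197), the nut at (271,229), the lever at (322,232) and the tray at (443,253). I'll enlarge both.

```bash
python3 - <<'E'
import cv2
a=cv2.imread("pics/top0.png")[145:260,235:365]; cv2.imwrite("pics/topz.png",cv2.resize(a,None,fx=5.2,fy=5.2,interpolation=cv2.INTER_CUBIC))
a=cv2.imread("pics/side0.png")[140:255,230:390]; cv2.imwrite("pics/sidez.png",cv2.resize(a,None,fx=5,fy=5,interpolation=cv2.INTER_CUBIC))
E
```

```text
(no output)
```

View pics/topz.png

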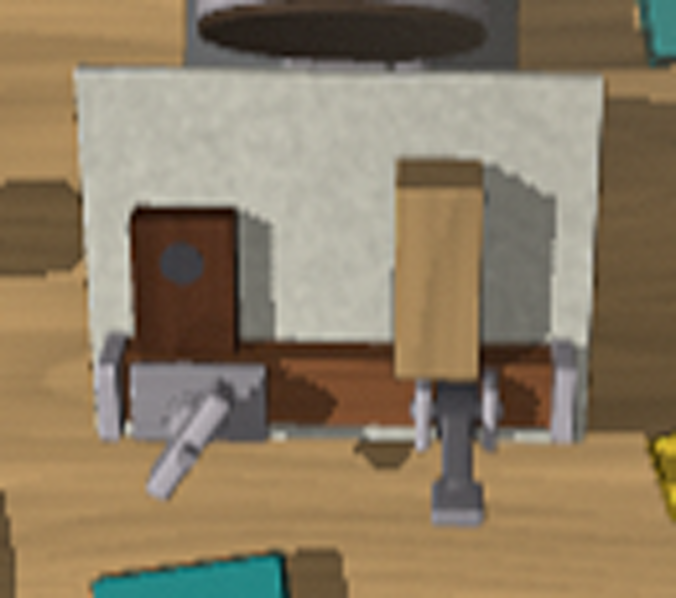

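View pics/sidez.png

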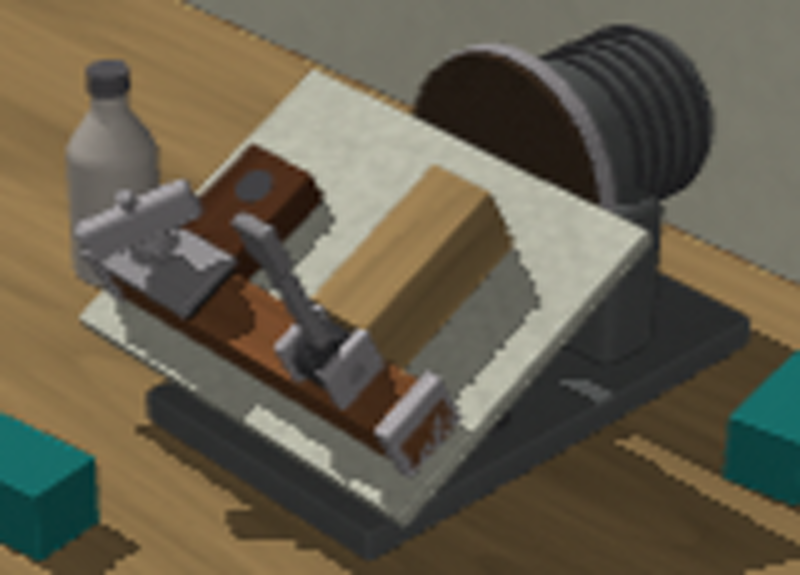

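```bash
cat > h.py <<'E'
import numpy as np, cv2
from scipy.optimize import least_squares
from scipy.spatial.transform import Rotation as R
from station import sensors, eyes
P={n:eyes.camera_params(n) for n in("side","top")}
def proj(n,X):
    c=P[n]; X=np.atleast_2d(X); p=X@c["view"][:3,:3].T+c["view"][:3,3]
    s=p[:,:2]/p[:,2:]; s=s*(1+c["k1"]*(s**2).sum(1,keepdims=True))
    return s*[c["fx"],c["fy"]]+[c["cx"],c["cy"]]
def tri(ps,pt):
    f=lambda X:np.r_[proj("side",X)[0]-ps,proj("top",X)[0]-pt]
    r=least_squares(f,[.5,0,.1]); return r.x,r.fun
def onplane(n,px,p0,nn):
    # px -> point on plane
    c=P[n]; d=(np.array(px)-[c["cx"],c["cy"]])/[c["fx"],c["fy"]]; s=d.copy()
    for _ in range(10): s=d/(1+c["k1"]*(s@s))
    Rm=c["view"][:3,:3]; o=-Rm.T@c["view"][:3,3]; r=Rm.T@np.r_[s,1]
    return o+r*((p0-o)@nn)/(r@nn)
def sframe(x,y,yaw):
    S=R.from_euler("z",yaw).as_matrix(); t=np.radians(28)
    B=S@np.array([[np.cos(t),0,-np.sin(t)],[0,1,0],[np.sin(t),0,np.cos(t)]])
    return B,np.array([x,y,.115])
E
cat > fit.py <<'E'
from h import *
uv=np.array([[110,140,0],[110,-140,0],[-110,-140,0],[-110,140,0]])/1e3
top=np.array([[77,68],[603,77],[584,440],[93,437]])/5.2+[235,145]
side=np.array([[315,67],[650,235],[404,518],[80,318]])/5+[230,140]
def f(q):
    B,o=sframe(*q); X=o+uv@B.T
    return np.r_[(proj("top",X)-top).ravel(),(proj("side",X)-side).ravel()]
r=least_squares(f,[.6,0,0],loss="soft_l1"); q=r.x
print(q,f(q).round(1)); np.save("q.npy",q)
B,o=sframe(*q)
S=lambda a:np.array(a)/5+[230,140]; T=lambda a:np.array(a)/5.2+[235,145]
def sh(name,s,t):
    X,e=tri(S(s),T(t)); print(name,X.round(4),"uvn mm",(B.T@(X-o)*1e3).round(1),e.round(1))
sh("wingA(near/left)",(80,232),(160,490))
sh("wingB",(187,188),(222,395))
sh("lever_end",(250,222),(458,505))
sh("offcut top upL",(432,168),(397,187))
sh("offcut top upR",(485,200),(483,187))
B2=B
for nm,uvn in dict(offtop_up=(75,-65,50),pivot=(-65,-65,45),stud=(-65,75,104.5)).items():
    X=o+B@np.array(uvn)/1e3; print(nm,X,proj("side",X)-[0,0],proj("top",X))
E
python3 fit.py
```

```text
[ 0.63264134  0.04503338 -0.02301792] [-0.3 -0.2  0.7 -0.3  0.5  0.2  1.  -0.6 -0.3 -0.2  0.  -1.2 -0.8  0.1
 -0.7 -0.3]
wingA(near/left) [0.5097 0.1403 0.1534] uvn mm [-92.4  92.5  92.6] [ 0.2  0.  -0.1  0.2]
wingB [0.5596 0.105  0.1768] uvn mm [-36.7  58.2  89.5] [ 0.1  0.  -0.1  0.1]
lever_end [ 0.5027 -0.0141  0.2262] uvn mm [-61.3 -62.1 158.5] [ 1.   0.  -0.7  0.7]
offcut top upL [0.6656 0.014  0.1853] uvn mm [ 62.8 -30.3  46.3] [ 0.3 -0.  -0.2  0.2]
offcut top upR [ 0.6648 -0.0297  0.1824] uvn mm [ 61.6 -73.9  43.6] [ 0.7 -0.1 -0.5  0.5]
offtop_up [ 0.67388148 -0.02093327  0.19435775] [[327.74355103 174.05594639]] [[324.22807793 177.59048914]]
pivot [ 0.5526483  -0.01814224  0.12421699] [[296.06827725 211.01300069]] [[323.10644221 223.24004131]]
stud [0.52794436 0.12246359 0.17675237] [[254.91803482 179.24872516]] [[271.13448487 232.89079233]]
```

```bash
cat >> h.py <<'E'
def cur():
    s=sensors.read_state(); return np.array(s["tcp_pos"]),R.from_euler("xyz",s["tcp_rot"]).as_matrix(),s
def Rt(x,z):
    x=np.array(x)/np.linalg.norm(x); z=np.array(z)-x*(x@np.array(z)); z/=np.linalg.norm(z)
    return np.c_[x,np.cross(z,x),z]
def plan(*wps, flip=True):
    p,r,_=cur()
    for (X,M) in wps:
        if flip:
            M2=M@np.diag([1,-1,-1])
            if np.trace(r.T@M2)>np.trace(r.T@M): M=M2
        d=r.T@(np.array(X)-p); w=R.from_matrix(r.T@M).as_rotvec()
        print("row",(d/.5).round(3).tolist(),(w/2/np.pi).round(4).tolist(),"| mm",(np.linalg.norm(d)*1e3).round(),"deg",np.degrees(np.linalg.norm(w)).round(1))
try:
    q=np.load("q.npy"); B,O=sframe(*q); U,V,N=B.T
    W=lambda u,v,n:O+B@(np.array([u,v,n])/1e3)
    uvn=lambda X:(B.T@(np.array(X)-O)*1e3).round(1)
except Exception: pass
E
python3 - <<'E'
from h import *
p,r,s=cur(); print(p,r.round(3))
import cv2
a=cv2.imread("pics/top0.png")
cv2.imwrite("pics/trayt.png",cv2.resize(a[205:300,395:490],None,fx=6,fy=6,interpolation=cv2.INTER_CUBIC))
E
```

```text
[0.16412038 0.55040125 0.23046611] [[-0.001 -0.958  0.286]
 [-0.002  0.286  0.958]
 [-1.     0.    -0.002]]
```

View pics/trayt.png

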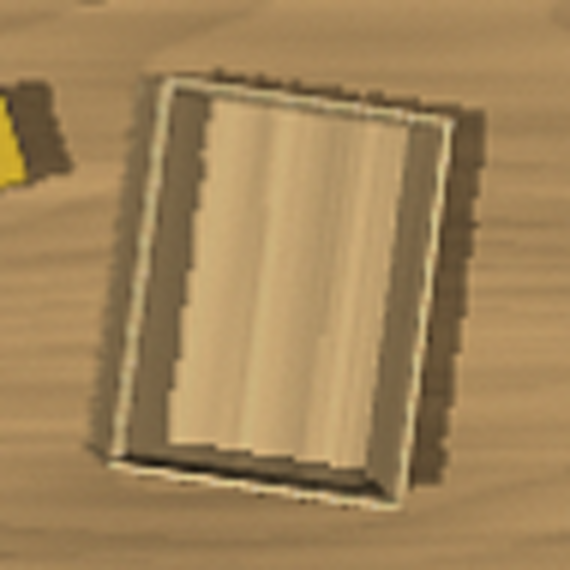

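```bash
python3 - <<'E'
from h import *
c=[onplane("top",np.array(a)/6+[395,205],np.array([0,0,.055]),np.array([0,0,1.])) for a in [(165,78),(455,118),(405,505),(110,462)]]
c=np.array(c); print(c.round(4)); m=c.mean(0); ax=(c[0]+c[1]-c[2]-c[3]); yaw=np.arctan2(ax[1],ax[0]); print(m,np.degrees(yaw),np.linalg.norm(ax)/2)
np.save("tray.npy",[m[0],m[1],yaw])
# glue, carton
for nm,px,z in [("glueTop",(211,186),.15),("cartonTop",(193,269),.08)]:
    print(nm,onplane("top",px,np.array([0,0,z]),np.array([0,0,1.])))
# grasp target offcut
M=Rt(-N,V); print("off",W(10,-52,20),W(10,-52,120))
plan((W(10,-52,150),M),(W(10,-52,20),M))
E
```

```text
[[ 0.5657 -0.3202  0.055 ]
 [ 0.5441 -0.4682  0.055 ]
 [ 0.3502 -0.4377  0.055 ]
 [ 0.3741 -0.2886  0.055 ]]
[ 0.45852517 -0.37866986  0.055     ] -9.146075334950778 0.19523187380584173
glueTop [0.65818482 0.29232448 0.15      ]
cartonTop [0.4217135  0.36310511 0.08      ]
off [ 0.63088471 -0.00693996  0.13735367] [ 0.58394999 -0.00585943  0.22564843]
row [-0.042, -1.095, -0.834] [-0.0415, -0.0107, -0.0774] | mm 689.0 deg 31.8
row [0.188, -1.213, -0.801] [-0.0415, -0.0107, -0.0774] | mm 733.0 deg 31.8
```

```bash
python3 - <<'E'
from h import *
M=Rt(-N,V); print(W(10,-52,250))
p,r,_=cur()
plan((np.array([.40,.33,.36]),r),(W(10,-52,250),M))
E
```

```text
[ 0.52293486 -0.00445474  0.34043161]
row [-0.259, -0.578, -0.288] [0.0, 0.0, 0.0] | mm 348.0 deg 0.0
row [-0.218, -1.005, -0.859] [-0.0415, -0.0107, -0.0774] | mm 670.0 deg 31.8
```

carry_out --motion '[[[-0.1, 0, 0], [0, 0, 0]], [[-0.18, -0.05, -0.02], [0, 0, 0]], [[-0.26, -0.15, -0.07], [0, 0, 0]], [[-0.26, -0.24, -0.12], [0, 0, 0]], [[-0.26, -0.33, -0.17], [0, 0, 0]]]'

```text
time_s: 0.6
tcp_pos: [0.2861, 0.4356, 0.3623]
tcp_rot: [-0.414, 1.567, 0.868]
contact_force: [0.6, 0.3, -0.8]
gripper_width: 0.999
```

```bash
python3 - <<'E'
from h import *
M=Rt(-N,V); plan((W(10,-52,250),M))
E
```

```text
row [0.042, -0.704, -0.709] [-0.0415, -0.0098, -0.077] | mm 500.0 deg 31.7
```

carry_out --motion '[[[0.04, -0.704, -0.709], [-0.041, -0.01, -0.077]], [[0.04, -0.704, -0.709], [-0.041, -0.01, -0.077]], [[0.04, -0.704, -0.709], [-0.041, -0.01, -0.077]], [[0.04, -0.704, -0.709], [-0.041, -0.01, -0.077]], [[0.04, -0.704, -0.709], [-0.041, -0.01, -0.077]]]'

```text
time_s: 1.1
tcp_pos: [0.3996, 0.2135, 0.3481]
tcp_rot: [-1.58, 1.086, -0.03]
contact_force: [-0.1, -0.1, -0.5]
gripper_width: 0.996
```

```bash
python3 - <<'E'
from h import *
M=Rt(-N,V); plan((W(10,-52,250),M))
E
```

```text
row [0.135, -0.219, -0.43] [0.0005, -0.0005, -0.0006] | mm 251.0 deg 0.3
```

carry_out --motion '[[[0.135, -0.219, -0.43], [0, 0, 0]], [[0.135, -0.219, -0.43], [0, 0, 0]], [[0.135, -0.219, -0.43], [0, 0, 0]], [[0.135, -0.219, -0.43], [0, 0, 0]], [[0.135, -0.219, -0.43], [0, 0, 0]]]'

```text
time_s: 1.6
tcp_pos: [0.5252, -0.0044, 0.3422]
tcp_rot: [-1.572, 1.084, -0.029]
contact_force: [1.1, 1.0, -0.6]
gripper_width: 1.0
```

```bash
python3 - <<'E'
from h import *
M=Rt(-N,V); print(uvn(cur()[0])); plan((W(10,-52,75),M),(W(10,-52,20),M))
E
```

```text
[ 12.8 -51.9 250.5]
row [0.351, 0.005, 0.001] [-0.0006, -0.0005, -0.0003] | mm 176.0 deg 0.3
row [0.461, 0.005, 0.001] [-0.0006, -0.0005, -0.0003] | mm 231.0 deg 0.3
```

carry_out --motion '[[[0.1, 0, 0], [0, 0, 0]], [[0.2, 0.002, 0], [0, 0, 0]], [[0.3, 0.004, 0], [0, 0, 0]], [[0.35, 0.004, 0], [0, 0, 0]], [[0.35, 0.004, 0], [0, 0, 0]]]'

```text
time_s: 2.1
tcp_pos: [0.6033, -0.0047, 0.1815]
tcp_rot: [-1.572, 1.094, -0.029]
contact_force: [-0.0, -0.3, 0.4]
gripper_width: 1.002
```

```bash
python3 - <<'E'
from h import *
a=eyes.grab_frame("top")[145:260,235:365,::-1]; b=eyes.grab_frame("side")[120:255,230:390,::-1]
a=cv2.resize(a,(0,0),fx=3,fy=3); b=cv2.resize(b,(0,0),fx=2.5,fy=2.5)
h=max(a.shape[0],b.shape[0]); o=np.zeros((h,a.shape[1]+b.shape[1],3),np.uint8); o[:a.shape[0],:a.shape[1]]=a; o[:b.shape[0],a.shape[1]:]=b
cv2.imwrite("pics/1.png",o); print(uvn(cur()[0]),cur()[2]["contact_force"])
E
```

```text
[  9.8 -50.2  75.4] [-0.84289738  0.26809039 -0.48981776]
```

View pics/1.png

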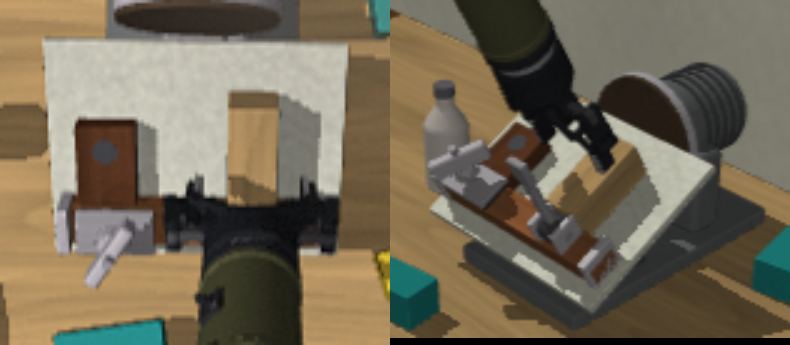

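The open fingers straddle the offcut. In the top crop the jaws are at x≈190 and 315 and the offcut at 253. The lever is clear of the hand, so I'll descend.

carry_out --motion '[[[0.04, 0, -0.003], [0, 0, 0]], [[0.08, 0, -0.003], [0, 0, 0]], [[0.11, 0, -0.003], [0, 0, 0]], [[0.112, 0, -0.003], [0, 0, 0]]]'

```text
time_s: 2.6
tcp_pos: [0.6317, -0.0066, 0.1382]
tcp_rot: [-1.573, 1.083, -0.029]
contact_force: [0.0, -0.6, -0.6]
gripper_width: 0.999
```

carry_out --motion '[[[0, 0, 0], [0, 0, 0]], [[0, 0, 0], [0, 0, 0]], [[0, 0, 0], [0, 0, 0]], [[0, 0, 0], [0, 0, 0]], [[0, 0, 0], [0, 0, 0]]]' --fingers 35

```text
time_s: 3.1
tcp_pos: [0.6315, -0.0067, 0.1392]
tcp_rot: [-1.573, 1.082, -0.029]
contact_force: [-3.1, 0.1, 6.4]
gripper_width: 0.526
```

carry_out --motion '[[[0, 0, 0], [0, 0, 0]], [[0, 0, 0], [0, 0, 0]], [[0, 0, 0], [0, 0, 0]]]'

```text
time_s: 3.4
tcp_pos: [0.6315, -0.0067, 0.1392]
tcp_rot: [-1.573, 1.082, -0.029]
contact_force: [-3.7, -0.0, 6.6]
gripper_width: 0.528
```

carry_out --motion '[[[-0.05, 0, 0], [0, 0, 0]], [[-0.12, 0, 0], [0, 0, 0]], [[-0.2, 0, 0], [0, 0, 0]], [[-0.26, 0, 0], [0, 0, 0]], [[-0.3, 0, 0], [0, 0, 0]]]'

```text
time_s: 3.9
tcp_pos: [0.5601, -0.0047, 0.2726]
tcp_rot: [-1.574, 1.082, -0.03]
contact_force: [0.4, -0.1, -1.8]
gripper_width: 0.531
```

```bash
python3 - <<'E'
from h import *
p,r,s=cur(); print(uvn(p),s["gripper_width"],s["contact_force"])
tx,ty,yw=np.load("tray.npy"); T=R.from_euler("z",yw).as_matrix()
M=Rt([0,0,-1],T[:,1])
t=np.array([tx,ty,0])
plan((W(15,-330,170),r),(t+[0,0,.22],M),(t+[0,0,.035],M))
print(W(15,-330,170),t)
E
```

```text
[ 11.  -51.4 172.6] 0.5309009363257186 [ 0.39822126 -0.0878585  -1.81096214]
row [0.007, -0.01, -0.557] [0.0, 0.0, 0.0] | mm 279.0 deg 0.0
row [0.008, 0.211, -0.753] [0.0207, 0.0049, 0.0778] | mm 391.0 deg 29.0
row [0.334, 0.385, -0.753] [0.0207, 0.0049, 0.0778] | mm 455.0 deg 29.0
[ 0.55849778 -0.28334713  0.27214316] [ 0.45852517 -0.37866986  0.        ]
```

carry_out --motion '[[[0, 0, -0.1], [0, 0, 0]], [[0, 0, -0.2], [0, 0, 0]], [[0, 0, -0.3], [0, 0, 0]], [[0, 0.03, -0.4], [0, 0, 0.02]], [[0, 0.06, -0.48], [0.01, 0.002, 0.04]]]'

```text
time_s: 4.4
tcp_pos: [0.5258, -0.2464, 0.257]
tcp_rot: [-1.534, 1.34, -0.058]
contact_force: [1.8, -0.0, -1.3]
gripper_width: 0.526
```

```bash
python3 - <<'E'
from h import *
p,r,s=cur(); print(p)
tx,ty,yw=np.load("tray.npy"); T=R.from_euler("z",yw).as_matrix()
M=Rt([0,0,-1],T[:,1])
t=np.array([tx,ty,0])
plan((t+[0,0,.17],M),(t+[0,0,.03],M))
E
```

```text
[ 0.52580804 -0.24641628  0.25697767]
row [0.142, 0.145, -0.277] [0.0102, 0.0026, 0.0367] | mm 172.0 deg 13.8
row [0.415, 0.21, -0.28] [0.0102, 0.0026, 0.0367] | mm 271.0 deg 13.8
```

carry_out --motion '[[[0.02, 0.12, -0.277], [0.01, 0.0026, 0.0367]], [[0.08, 0.145, -0.277], [0.01, 0.0026, 0.0367]], [[0.142, 0.145, -0.277], [0.01, 0.0026, 0.0367]], [[0.142, 0.145, -0.277], [0.01, 0.0026, 0.0367]], [[0.142, 0.145, -0.277], [0.01, 0.0026, 0.0367]]]'

```text
time_s: 4.9
tcp_pos: [0.4587, -0.377, 0.1651]
tcp_rot: [0.606, 1.566, 2.019]
contact_force: [-0.2, 0.4, -2.5]
gripper_width: 0.526
```

```bash
python3 - <<'E'
from h import *
p,r,s=cur(); print(p)
tx,ty,yw=np.load("tray.npy"); T=R.from_euler("z",yw).as_matrix()
M=Rt([0,0,-1],T[:,1])
t=np.array([tx,ty,0])
plan((t+[0,0,.03],M))
E
```

```text
[ 0.45872692 -0.37698779  0.16511605]
row [0.27, -0.001, -0.004] [0.0003, 0.0006, -0.0004] | mm 135.0 deg 0.3
```

carry_out --motion '[[[0.1, 0, -0.004], [0, 0, 0]], [[0.18, 0, -0.004], [0, 0, 0]], [[0.24, 0, -0.004], [0, 0, 0]], [[0.26, 0, -0.004], [0, 0, 0]], [[0.267, 0, -0.004], [0, 0, 0]]]'

```text
time_s: 5.4
tcp_pos: [0.4624, -0.3775, 0.0353]
tcp_rot: [-1.218, 1.567, 0.199]
contact_force: [-0.9, -0.2, -1.5]
gripper_width: 0.521
```

carry_out --motion '[[[0, 0, 0], [0, 0, 0]], [[0, 0, 0], [0, 0, 0]], [[0, 0, 0], [0, 0, 0]], [[0, 0, 0], [0, 0, 0]]]' --fingers 75

```text
time_s: 5.8
tcp_pos: [0.4629, -0.3789, 0.0368]
tcp_rot: [-1.732, 1.565, -0.316]
contact_force: [-0.1, -0.7, 1.2]
gripper_width: 0.882
```

carry_out --motion '[[[-0.05, 0, 0], [0, 0, 0]], [[-0.15, 0, 0], [0, 0, 0]], [[-0.25, 0, 0], [0, 0, 0]], [[-0.35, 0, 0], [0, 0, 0]], [[-0.45, 0, 0], [0, 0, 0]]]'

```text
time_s: 6.3
tcp_pos: [0.4609, -0.378, 0.2631]
tcp_rot: [-1.562, 1.566, -0.145]
contact_force: [-0.3, -1.3, -0.0]
gripper_width: 0.87
```

```bash
cat > look.py <<'E'
from h import *
import sys
def look(name,tb=(145,260,235,365),sb=(140,255,230,390)):
    t=eyes.grab_frame("top"); s=eyes.grab_frame("side")
    cv2.imwrite(f"pics/{name}_t.png",t[:,:,::-1]); cv2.imwrite(f"pics/{name}_s.png",s[:,:,::-1])
    a=t[tb[0]:tb[1],tb[2]:tb[3],::-1]; b=s[sb[0]:sb[1],sb[2]:sb[3],::-1]
    a=cv2.resize(a,None,fx=300/a.shape[0],fy=300/a.shape[0],interpolation=cv2.INTER_CUBIC); b=cv2.resize(b,None,fx=300/b.shape[0],fy=300/b.shape[0],interpolation=cv2.INTER_CUBIC)
    cv2.imwrite(f"pics/{name}.png",np.hstack([a,b]))
if __name__=="__main__": look(sys.argv[1],*[tuple(map(int,x.split(","))) for x in sys.argv[2:]])
E
python3 look.py 2 145,300,235,490 130,370,210,440
```

```text
(no output)
```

View pics/2.png

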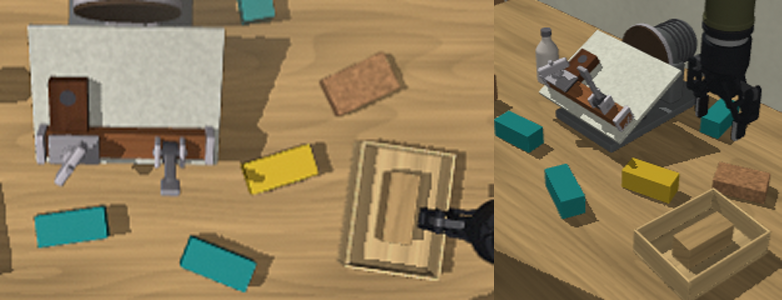

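The offcut lies flat in the middle of the tray, at (403,205) in the top crop, and it's released. Next I'll take a finer measurement of the nut.

```bash
python3 - <<'E'
from h import *
a=cv2.imread("pics/2_t.png")[210:250,250:300]; b=cv2.imread("pics/2_s.png")[165:205,240:290]
f=lambda x:cv2.resize(x,None,fx=8,fy=8,interpolation=cv2.INTER_CUBIC)
cv2.imwrite("pics/nut.png",np.hstack([f(a),f(b)]))
X=W(-65,75,104.5)
print("stud end in zoom: top",(proj("top",X)[0]-[250,210])*8,"side",(proj("side",X)[0]-[240,165])*8+[400,0])
for n in(80,88,96): print(n,(proj("top",W(-65,75,n))[0]-[250,210])*8,(proj("side",W(-65,75,n))[0]-[240,165])*8+[400,0])
E
```

```text
stud end in zoom: top [169.07587897 183.12633864] side [519.34427855 113.98980126]
80 [177.17235085 147.8738704 ] [547.19363227 156.34795919]
88 [174.56582883 159.22086641] [538.17764011 142.6346741 ]
96 [171.92347077 170.72574671] [529.0866631  128.80752212]
```

View pics/nut.png

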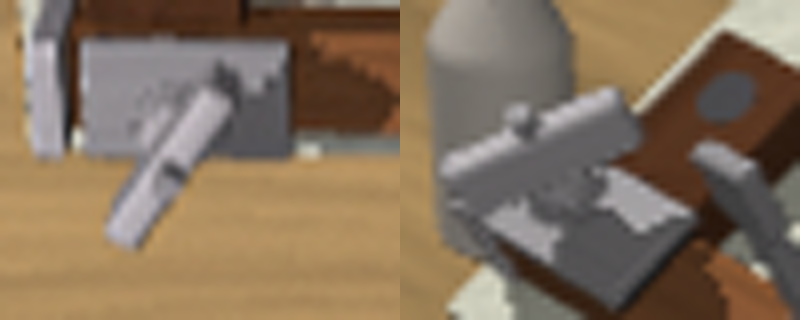

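```bash
python3 - <<'E'
from h import *
for pl in (93,95,97):
    e=[onplane("top",np.array(a)/8+[250,210],W(0,0,pl),N) for a in [(122,238),(215,98)]]
    e2=[onplane("side",(np.array(a)-[400,0])/8+[240,165],W(0,0,pl),N) for a in [(446,164),(611,93)]]
    for k in (e,e2):
        a,b=uvn(k[0]),uvn(k[1]); print(pl,a,b,(a+b)/2,np.degrees(np.arctan2(*(b-a)[[1,0]])),np.linalg.norm(b-a))
p,r,s=cur(); print(p,s["joints"].round(3)); print((B.T@r).round(3))
E
```

```text
93 [-93.4  93.5  93. ] [-38.6  59.9  93. ] [-66.   76.7  93. ] -31.51407260298883 64.2806347199528
93 [-90.9  96.   93. ] [-37.1  60.8  93. ] [-64.   78.4  93. ] -33.19572449069339 64.29214571003212
95 [-92.2  93.2  95. ] [-37.5  59.7  95. ] [-64.85  76.45  95.  ] -31.484612906575478 64.14312122121903
95 [-91.6  94.   95. ] [-37.8  58.8  95. ] [-64.7  76.4  95. ] -33.19572449069339 64.2921457100321
97 [-91.   92.9  97. ] [-36.4  59.5  97. ] [-63.7  76.2  97. ] -31.455026632054473 64.00562475282935
97 [-92.2  91.9  97. ] [-38.6  56.8  97. ] [-65.4   74.35  97.  ] -33.21881416559216 64.07003980020615
[ 0.46476203 -0.38151153  0.26978595] [-0.759  0.307  1.407  0.003  1.407 -2.176]
[[-0.454 -0.884  0.111]
 [-0.012  0.131  0.991]
 [-0.891  0.449 -0.07 ]]
```

```bash
python3 - <<'E'
from h import *
a=np.radians(57.7); z=np.cos(a)*U+np.sin(a)*V
M=Rt(-N,z); np.save("Mnut.npy",M)
p,r,s=cur()
print(W(-65,75.5,230))
plan((np.array([.46,-.2,.37]),r),(W(-65,75.5,230),M),(W(-65,75.5,75),M),flip=False)
E
```

```text
[0.4690528  0.12431952 0.28756229]
row [-0.205, 0.062, 0.355] [0.0, 0.0, 0.0] | mm 207.0 deg 0.0
row [-0.047, 0.146, 1.001] [0.068, -0.0275, -0.0705] | mm 506.0 deg 36.6
row [0.229, 0.007, 1.022] [0.068, -0.0275, -0.0705] | mm 524.0 deg 36.6
```

carry_out --motion '[[[-0.09, 0.01, 0.03], [0, 0, 0]], [[-0.17, 0.03, 0.08], [0, 0, 0]], [[-0.2, 0.04, 0.17], [0, 0, 0]], [[-0.2, 0.05, 0.27], [0, 0, 0]], [[-0.2, 0.06, 0.36], [0, 0, 0]]]' --fingers 45

```text
time_s: 6.9
tcp_pos: [0.4588, -0.1941, 0.3613]
tcp_rot: [-1.525, 1.564, -0.109]
contact_force: [0.6, 0.2, 0.3]
gripper_width: 0.528
```

```bash
python3 - <<'E'
from h import *
M=np.load("Mnut.npy"); print(cur()[0]); plan((W(-65,75.5,260),M),flip=False)
E
```

```text
[ 0.45879123 -0.19414829  0.36134462]
row [0.094, 0.107, 0.629] [0.0673, -0.0265, -0.0727] | mm 322.0 deg 36.9
```

carry_out --motion '[[[0, 0.02, 0.1], [0, 0, 0]], [[0, 0.04, 0.2], [0, 0, 0]], [[0, 0.05, 0.3], [0, 0, 0]], [[0.01, 0.07, 0.4], [0.01, -0.004, -0.01]], [[0.03, 0.08, 0.5], [0.025, -0.01, -0.027]]]'

```text
time_s: 7.4
tcp_pos: [0.4594, 0.0549, 0.3469]
tcp_rot: [-1.132, 1.38, 0.123]
contact_force: [1.0, 0.7, -0.7]
gripper_width: 0.529
```

```bash
python3 - <<'E'
from h import *
M=np.load("Mnut.npy"); print(cur()[0]); plan((W(-65,75.5,200),M),flip=False)
E
```

```text
[0.45937097 0.05494291 0.34685703]
row [0.181, 0.028, 0.132] [0.0418, -0.016, -0.0454] | mm 113.0 deg 22.9
```

carry_out --motion '[[[0.05, 0.02, 0.1], [0.0418, -0.016, -0.0454]], [[0.181, 0.028, 0.132], [0.0418, -0.016, -0.0454]], [[0.181, 0.028, 0.132], [0.0418, -0.016, -0.0454]], [[0.181, 0.028, 0.132], [0.0418, -0.016, -0.0454]], [[0.181, 0.028, 0.132], [0.0418, -0.016, -0.0454]]]'

```text
time_s: 7.9
tcp_pos: [0.4798, 0.1222, 0.2594]
tcp_rot: [-1.015, 1.09, -0.023]
contact_force: [1.0, -0.2, 0.5]
gripper_width: 0.528
```

```bash
python3 - <<'E'
from h import *
M=np.load("Mnut.npy"); print(uvn(cur()[0]),cur()[2]["joints"].round(2)); plan((W(-65,75.5,125),M),(W(-65,75.5,75),M),flip=False)
E
```

```text
[-68.7  73.6 200.1] [ 0.26 -0.03  1.96 -0.19  0.75 -0.62]
row [0.15, -0.005, 0.008] [0.0013, -0.0007, -0.0011] | mm 75.0 deg 0.6
row [0.25, -0.006, 0.008] [0.0013, -0.0007, -0.0011] | mm 125.0 deg 0.6
```

carry_out --motion '[[[0.07, -0.003, 0.006], [0.001, -0.001, -0.001]], [[0.14, -0.005, 0.008], [0.001, -0.001, -0.001]], [[0.15, -0.005, 0.008], [0.001, -0.001, -0.001]], [[0.15, -0.005, 0.008], [0.001, -0.001, -0.001]]]'

```text
time_s: 8.3
tcp_pos: [0.5223, 0.1223, 0.1968]
tcp_rot: [-1.002, 1.078, -0.022]
contact_force: [-0.8, 0.2, 0.1]
gripper_width: 0.53
```

```bash
python3 look.py 3; python3 - <<'E'
from h import *
M=np.load("Mnut.npy"); print(uvn(cur()[0])); plan((W(-65,75.5,75),M),flip=False)
E
```

```text
[-60.8  75.1 126. ]
row [0.102, 0.008, -0.004] [-0.0005, 0.0008, 0.0007] | mm 51.0 deg 0.4
```

View pics/3.png

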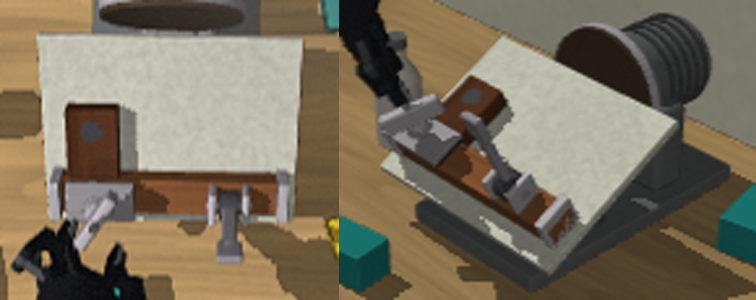

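The hand is over the nut with the fingers on either side of the wing (wing at (98,222) in the top crop). Descending.

carry_out --motion '[[[0.04, 0.006, -0.003], [0, 0, 0]], [[0.08, 0.008, -0.004], [0, 0, 0]], [[0.1, 0.008, -0.004], [0, 0, 0]], [[0.1, 0.008, -0.004], [0, 0, 0]], [[0.1, 0.008, -0.004], [0, 0, 0]]]'

```text
time_s: 8.9
tcp_pos: [0.5397, 0.1232, 0.1504]
tcp_rot: [-1.001, 1.078, -0.019]
contact_force: [0.5, 0.0, -0.1]
gripper_width: 0.526
```

```bash
python3 - <<'E'
from h import *
M=np.load("Mnut.npy"); print(uvn(cur()[0]),cur()[2]["contact_force"]); plan((W(-65,75.5,75),M),flip=False)
E
```

```text
[-67.   76.   75.7] [ 0.54774522  0.03162901 -0.09616921]
row [0.001, -0.004, 0.001] [-0.0004, 0.0006, 0.0005] | mm 2.0 deg 0.3
```

carry_out --motion '[[[0, -0.002, 0], [0, 0, 0]], [[0, -0.003, 0], [0, 0, 0]], [[0, -0.003, 0], [0, 0, 0]], [[0, -0.003, 0], [0, 0, 0]], [[0, -0.003, 0], [0, 0, 0]]]' --fingers 6

```text
time_s: 9.4
tcp_pos: [0.5417, 0.1239, 0.1517]
tcp_rot: [-0.995, 1.075, -0.013]
contact_force: [-0.8, 5.9, 3.7]
gripper_width: 0.147
```

carry_out --motion '[[[0, 0, 0], [0, 0, 0]], [[0, 0, 0], [0, 0, 0]]]'

```text
time_s: 9.6
tcp_pos: [0.5417, 0.1239, 0.1518]
tcp_rot: [-0.996, 1.075, -0.013]
contact_force: [-1.4, 6.5, 3.6]
gripper_width: 0.145
```

```bash
python3 - <<'E'
from h import *
p,r,s=cur(); print(uvn(p),s["contact_force"],s["ft_torque"],s["gripper_width"]*85.4,s["joints"].round(3)); Bz=B.T@r[:,2]; print(np.degrees(np.arctan2(Bz[1],Bz[0])))
E
```

```text
[-64.6  76.8  76. ] [-1.37889919  6.51181105  3.55917373] [0.83538839 0.27122256 0.42634443] 12.377788686391296 [ 0.224  0.202  2.052 -0.279  0.418 -0.53 ]
57.52288567851475
```

carry_out --motion '[[[0.0004, 0, 0], [0.02, 0, 0]], [[0.0008, 0, 0], [0.04, 0, 0]], [[0.0011, 0, 0], [0.06, 0, 0]], [[0.0015, 0, 0], [0.08, 0, 0]], [[0.0019, 0, 0], [0.1, 0, 0]]]'

```text
time_s: 10.1
tcp_pos: [0.5417, 0.1236, 0.1506]
tcp_rot: [-0.367, 1.075, -0.015]
contact_force: [-2.7, 4.8, 3.3]
gripper_width: 0.145
```

```bash
cat > st.py <<'E'
from h import *
p,r,s=cur(); print(uvn(p),s["contact_force"].round(1),s["ft_torque"].round(2),(s["gripper_width"]*85.4).round(1),s["joints"].round(3)); Bz=B.T@r[:,2]; print("jaw deg",np.degrees(np.arctan2(Bz[1],Bz[0])).round(1),"axis tilt deg",np.degrees(np.arccos(-r[:,0]@N)).round(2), s["time_s"])
E
python3 st.py
```

```text
Traceback (most recent call last):
  File "st.py", line 2, in <module>
    p,r,s=cur(); print(uvn(p),s["contact_force"].round(1),s["ft_torque"].round(2),(s["gripper_width"]*85.4).round(1),s["joints"].round(3)); Bz=B.T@r[:,2]; print("jaw deg",np.degrees(np.arctan2(Bz[1],Bz[0])).round(1),"axis tilt deg",np.degrees(np.arccos(-r[:,0]@N)).round(2), s["time_s"])
                                                                                  ^^^^^^^^^^^^^^^^^^^^^^^^^^^^^^^
AttributeError: 'float' object has no attribute 'round'
```

carry_out --motion '[[[0.0004, 0, 0], [0.02, 0, 0]], [[0.0008, 0, 0], [0.04, 0, 0]], [[0.0011, 0, 0], [0.06, 0, 0]], [[0.0015, 0, 0], [0.08, 0, 0]], [[0.0019, 0, 0], [0.1, 0, 0]]]'

```text
time_s: 10.6
tcp_pos: [0.5416, 0.1236, 0.1494]
tcp_rot: [0.262, 1.076, -0.016]
contact_force: [-2.7, 6.2, 2.4]
gripper_width: 0.149
```

```bash
sed -i 's/(s\["gripper_width"\]\*85.4).round(1)/round(s["gripper_width"]*85.4,1)/' st.py; python3 st.py; python3 look.py 4
```

```text
[-65.8  76.5  73.9] [-2.7  6.2  2.4] [0.6  0.58 1.04] 12.7 [ 0.223  0.206  2.053 -0.282  0.415  0.732]
jaw deg -14.6 axis tilt deg 0.38 10.6
```

View pics/4.png

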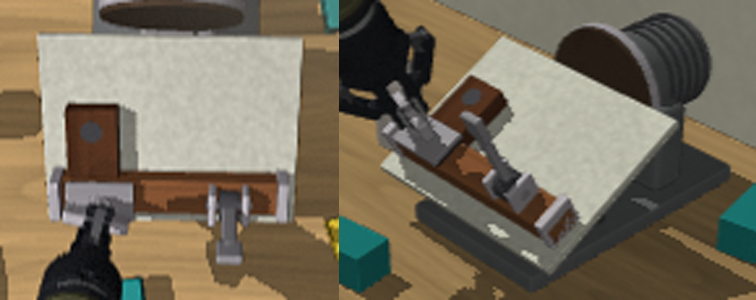

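The wing has followed the jaws by 72° (wing at (100,225) in the top crop). I'll keep turning.

carry_out --motion '[[[0.0004, 0, 0], [0.02, 0, 0]], [[0.0008, 0, 0], [0.04, 0, 0]], [[0.0011, 0, 0], [0.06, 0, 0]], [[0.0015, 0, 0], [0.08, 0, 0]], [[0.0019, 0, 0], [0.1, 0, 0]]]'

```text
time_s: 11.2
tcp_pos: [0.5417, 0.1239, 0.1483]
tcp_rot: [0.891, 1.077, -0.015]
contact_force: [-4.0, 9.0, 2.8]
gripper_width: 0.145
```

carry_out --motion '[[[0.0004, 0, 0], [0.02, 0, 0]], [[0.0008, 0, 0], [0.04, 0, 0]], [[0.0011, 0, 0], [0.06, 0, 0]], [[0.0015, 0, 0], [0.08, 0, 0]], [[0.0019, 0, 0], [0.1, 0, 0]]]'

```text
time_s: 11.7
tcp_pos: [0.542, 0.1245, 0.1473]
tcp_rot: [1.521, 1.077, -0.013]
contact_force: [-3.3, 12.0, 1.1]
gripper_width: 0.149
```

carry_out --motion '[[[0.0004, 0, 0], [0.02, 0, 0]], [[0.0008, 0, 0], [0.04, 0, 0]], [[0.0011, 0, 0], [0.06, 0, 0]], [[0.0014, 0, 0], [0.074, 0, 0]], [[0.0014, 0, 0], [0.074, 0, 0]]]'

```text
time_s: 12.2
tcp_pos: [0.5424, 0.1249, 0.1468]
tcp_rot: [1.984, 1.077, -0.011]
contact_force: [-4.7, 12.6, 1.0]
gripper_width: 0.147
```

```bash
python3 st.py
```

```text
[-66.3  77.8  71.3] [-4.7 12.6  1. ] [1.84 0.91 1.55] 12.6 [ 0.224  0.211  2.055 -0.283  0.408  2.454]
jaw deg -113.1 axis tilt deg 0.44 12.2
```

carry_out --motion '[[[0, 0, 0], [0, 0, 0]], [[0, 0, 0], [0, 0, 0]], [[0, 0, 0], [0, 0, 0]], [[-0.005, 0, 0], [0, 0, 0]]]' --fingers 45

```text
time_s: 12.6
tcp_pos: [0.5413, 0.1219, 0.1481]
tcp_rot: [1.976, 1.079, -0.021]
contact_force: [-0.4, 0.3, -0.3]
gripper_width: 0.526
```

carry_out --motion '[[[-0.08, 0, 0], [0, 0, 0]], [[-0.17, 0, 0], [0, 0, 0]], [[-0.26, 0, 0], [0, 0, 0]], [[-0.36, 0, 0], [0, 0, 0]], [[-0.4, 0, 0], [0, 0, 0]]]'

```text
time_s: 13.1
tcp_pos: [0.4467, 0.1243, 0.3295]
tcp_rot: [1.982, 1.072, -0.015]
contact_force: [0.7, -0.1, 0.7]
gripper_width: 0.527
```

```bash
python3 st.py; python3 look.py 5; python3 - <<'E'
from h import *
a=cv2.imread("pics/5_t.png")[210:250,250:300]; b=cv2.imread("pics/5_s.png")[165:205,240:290]
f=lambda x:cv2.resize(x,None,fx=8,fy=8,interpolation=cv2.INTER_CUBIC)
cv2.imwrite("pics/nut2.png",np.hstack([f(a),f(b)]))
E
```

```text
[-65.   74.9 277.6] [ 0.7 -0.1  0.7] [ 0.    0.16 -0.02] 45.0 [ 0.299 -0.153  1.888 -0.184  0.937  2.369]
jaw deg -113.1 axis tilt deg 0.62 13.1
```

View pics/5.png

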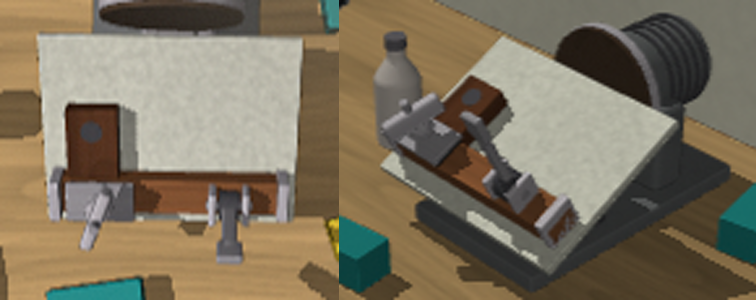

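View pics/nut2.png

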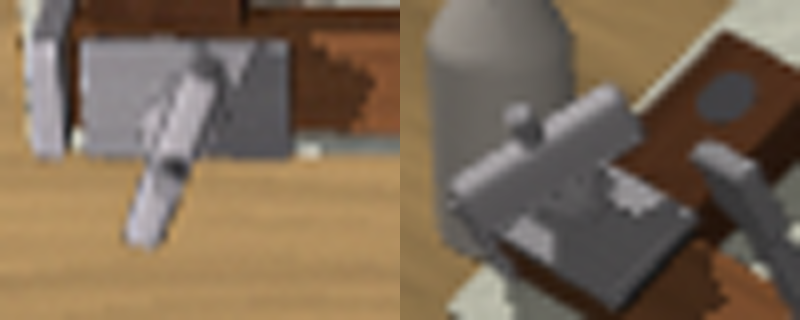

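```bash
python3 - <<'E'
from h import *
for pl in (87,89,91,93):
    e=[onplane("top",np.array(a)/8+[250,210],W(0,0,pl),N) for a in [(143,238),(202,79)]]
    e2=[onplane("side",(np.array(a)-[400,0])/8+[240,165],W(0,0,pl),N) for a in [(456,186),(610,92)]]
    for k in (e,e2):
        a,b=uvn(k[0]),uvn(k[1]); print(pl,a,b,(a+b)/2,np.degrees(np.arctan2(*(b-a)[[1,0]])),np.linalg.norm(b-a))
E
```

```text
87 [-96.8  87.1  87. ] [-34.6  64.8  87. ] [-65.7   75.95  87.  ] -19.723817849372974 66.07669785938155
87 [-94.1  90.8  87. ] [-34.6  67.4  87. ] [-64.35  79.1   87.  ] -21.4685884867645 63.9359836086065
89 [-95.6  86.9  89. ] [-33.6  64.6  89. ] [-64.6   75.75  89.  ] -19.782512677722732 65.88846636551803
89 [-94.8  88.8  89. ] [-35.4  65.4  89. ] [-65.1  77.1  89. ] -21.5014343240479 63.84293226348551
91 [-94.4  86.6  91. ] [-32.5  64.3  91. ] [-63.45  75.45  91.  ] -19.811986016694753 65.7943766594076
91 [-95.4  86.7  91. ] [-36.2  63.4  91. ] [-65.8   75.05  91.  ] -21.483660318121647 63.62020119427477
93 [-93.2  86.3  93. ] [-31.5  64.1  93. ] [-62.35  75.2   93.  ] -19.789010812606747 65.57232648000222
93 [-96.1  84.7  93. ] [-36.9  61.5  93. ] [-66.5  73.1  93. ] -21.399810132082234 63.58364569604357
```

```bash
python3 - <<'E'
from h import *
M=Rt(-N,-V); np.save("Mlev.npy",M)
plan((W(-140,-65,260),M),(W(-135,-65,190),M),flip=False)
for l in (0,.2,.27,.5,.7,.94,1.1,1.3,1.5,1.7,1.88):
    t=np.radians(102)-l; c=np.array([-65,45])+95*np.array([np.cos(t),np.sin(t)])+5*np.array([-np.sin(t),np.cos(t)]); print(l,"tu,tn",(c-[11,0]).round(1))
E
```

```text
row [0.03, -0.029, 0.317] [-0.0643, -0.001, -0.0016] | mm 160.0 deg 23.1
row [0.17, -0.021, 0.315] [-0.0643, -0.001, -0.0016] | mm 179.0 deg 23.1
0 tu,tn [-100.6  136.9]
0.2 tu,tn [-81.9 139.9]
0.27 tu,tn [-75.2 140.1]
0.5 tu,tn [-53.6 137.5]
0.7 tu,tn [-35.7 131.2]
0.94 tu,tn [-16.3 119.1]
1.1 tu,tn [ -5.3 108.6]
1.3 tu,tn [ 5.9 93.3]
1.5 tu,tn [13.9 76.1]
1.7 tu,tn [18.3 57.6]
1.88 tu,tn [19.  40.5]
```

carry_out --motion '[[[0.03, -0.029, 0.1], [-0.02, 0, 0]], [[0.03, -0.029, 0.2], [-0.04, -0.001, -0.001]], [[0.03, -0.029, 0.317], [-0.0643, -0.001, -0.0016]], [[0.03, -0.029, 0.317], [-0.0643, -0.001, -0.0016]], [[0.03, -0.029, 0.317], [-0.0643, -0.001, -0.0016]]]' --fingers 0

```text
time_s: 13.7
tcp_pos: [0.3832, -0.0156, 0.2734]
tcp_rot: [1.562, 1.092, -0.029]
contact_force: [-0.0, 0.4, -0.4]
gripper_width: -0.003
```

```bash
python3 st.py; python3 - <<'E'
from h import *
M=np.load("Mlev.npy")
plan((W(-130,-65,137),M),(W(-105,-65,137),M),flip=False)
E
```

```text
[-144.6  -66.3  256.3] [-0.   0.4 -0.4] [-0.04  0.24 -0.  ] -0.2 [-0.25  -0.258  2.094  0.136  0.843  1.274]
jaw deg -89.8 axis tilt deg 0.61 13.7
row [0.238, 0.032, -0.003] [0.0005, 0.0004, 0.0017] | mm 120.0 deg 0.6
row [0.238, 0.082, -0.003] [0.0005, 0.0004, 0.0017] | mm 126.0 deg 0.6
```

carry_out --motion '[[[0.08, 0.015, -0.001], [0, 0, 0]], [[0.16, 0.022, -0.003], [0, 0, 0.001]], [[0.235, 0.032, -0.003], [0, 0, 0.001]], [[0.235, 0.032, -0.003], [0, 0, 0.001]], [[0.235, 0.032, -0.003], [0, 0, 0.001]]]'

```text
time_s: 14.2
tcp_pos: [0.4515, -0.015, 0.1761]
tcp_rot: [1.567, 1.09, -0.027]
contact_force: [-0.3, -0.2, 0.6]
gripper_width: 0.003
```

```bash
python3 st.py; python3 look.py 6; python3 - <<'E'
from h import *
M=np.load("Mlev.npy")
plan((W(-105,-65,137),M),(W(-82,-65,139),M),flip=False)
E
```

```text
[-130.   -64.1  138.4] [-0.3 -0.2  0.6] [ 0.02  0.2  -0.  ] 0.2 [-0.188  0.007  2.194  0.164  0.471  1.277]
jaw deg -90.0 axis tilt deg 0.45 14.2
row [0.006, 0.046, 0.002] [0.0002, 0.0004, 0.0003] | mm 23.0 deg 0.2
row [0.002, 0.092, 0.002] [0.0002, 0.0004, 0.0003] | mm 46.0 deg 0.2
```

View pics/6.png

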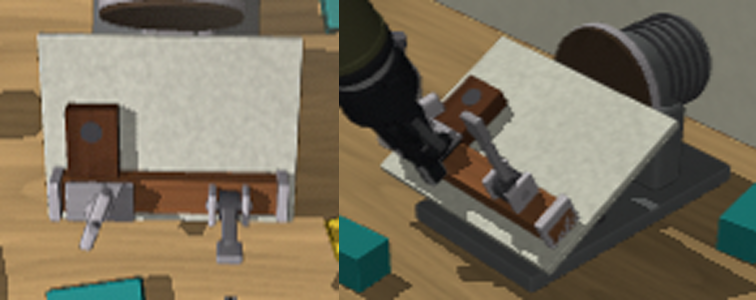

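carry_out --motion '[[[0.003, 0.025, 0], [0, 0, 0]], [[0.004, 0.045, 0.001], [0, 0, 0]], [[0.003, 0.06, 0.001], [0, 0, 0]], [[0.003, 0.076, 0.001], [0, 0, 0]], [[0, 0.092, 0.001], [0, 0, 0]]]'

```text
time_s: 14.8
tcp_pos: [0.4942, -0.0162, 0.2009]
tcp_rot: [1.565, 1.083, -0.028]
contact_force: [-0.5, -0.1, -0.8]
gripper_width: 0.001
```

```bash
python3 st.py; python3 look.py 7;python3 - <<'E'
from h import *
M=np.load("Mlev.npy")
for a in ((-65,138.5),(-53.6,137),(-44,134),(-35.7,131),(-25,125)): plan((W(a[0],-65,a[1]),M),flip=False)
E
```

```text
[-80.6 -64.4 140.2] [-0.5 -0.1 -0.8] [0.02 0.65 0.  ] 0.1 [-0.167  0.028  2.088  0.126  0.545  1.334]
jaw deg -89.9 axis tilt deg 0.15 14.8
row [0.003, 0.03, 0.001] [0.0003, 0.0004, -0.0] | mm 15.0 deg 0.2
row [0.006, 0.053, 0.001] [0.0003, 0.0004, -0.0] | mm 27.0 deg 0.2
row [0.012, 0.072, 0.001] [0.0003, 0.0004, -0.0] | mm 37.0 deg 0.2
row [0.018, 0.089, 0.001] [0.0003, 0.0004, -0.0] | mm 45.0 deg 0.2
row [0.03, 0.11, 0.001] [0.0003, 0.0004, -0.0] | mm 57.0 deg 0.2
```

View pics/7.png

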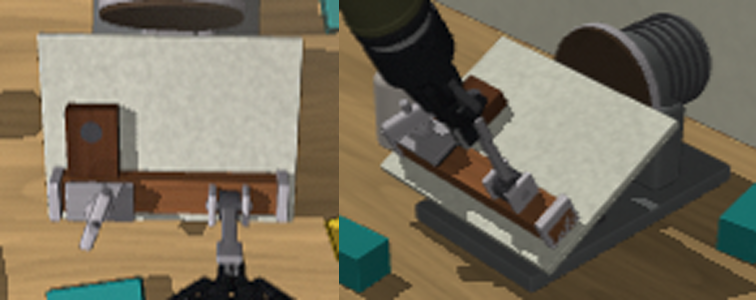

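carry_out --motion '[[[0.003, 0.03, 0.001], [0, 0, 0]], [[0.006, 0.053, 0.001], [0, 0, 0]], [[0.012, 0.072, 0.001], [0, 0, 0]], [[0.018, 0.089, 0.001], [0, 0, 0]]]'

```text
time_s: 15.3
tcp_pos: [0.5359, -0.0172, 0.212]
tcp_rot: [1.566, 1.087, -0.027]
contact_force: [-3.9, 1.3, 0.1]
gripper_width: 0.0
```

```bash
python3 st.py; python3 look.py 8;python3 - <<'E'
from h import *
M=np.load("Mlev.npy")
for a in ((-26,126),(-16,119),(-9,112.5),(-5,108.6)): plan((W(a[0],-65,a[1]),M),flip=False)
E
```

```text
[-38.6 -64.5 130.4] [-3.9  1.3  0.1] [0.29 0.89 0.14] 0.0 [-0.151  0.075  1.998  0.104  0.59   1.37 ]
jaw deg -89.9 axis tilt deg 0.29 15.3
row [0.008, 0.021, 0.0] [0.0002, 0.0004, 0.0002] | mm 11.0 deg 0.2
row [0.022, 0.041, 0.0] [0.0002, 0.0004, 0.0002] | mm 23.0 deg 0.2
row [0.035, 0.055, 0.0] [0.0002, 0.0004, 0.0002] | mm 33.0 deg 0.2
row [0.043, 0.063, 0.0] [0.0002, 0.0004, 0.0002] | mm 38.0 deg 0.2
```

View pics/8.png

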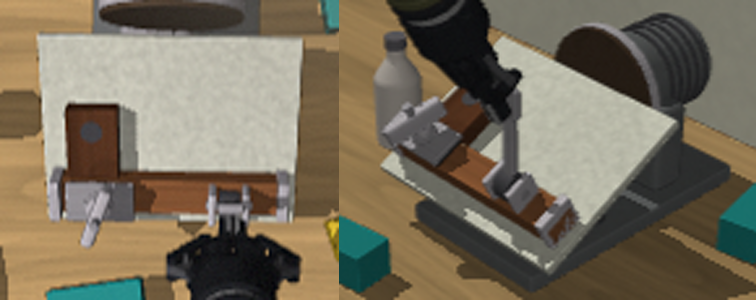

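The lever follows the fingers and is near 0.67 rad at about 4 N (lever at (512,130) in the crop). I'll go in small steps to find where it bites.

carry_out --motion '[[[0.004, 0.011, 0], [0, 0, 0]], [[0.008, 0.021, 0], [0, 0, 0]], [[0.008, 0.021, 0], [0, 0, 0]]]'

```text
time_s: 15.7
tcp_pos: [0.5482, -0.0181, 0.2138]
tcp_rot: [1.565, 1.085, -0.028]
contact_force: [-1.8, -0.3, -2.5]
gripper_width: 0.004
```

carry_out --motion '[[[0.007, 0.01, 0], [0, 0, 0]], [[0.007, 0.01, 0], [0, 0, 0]]]'

```text
time_s: 15.9
tcp_pos: [0.555, -0.0183, 0.2138]
tcp_rot: [1.565, 1.083, -0.029]
contact_force: [-1.8, -0.1, -1.3]
gripper_width: -0.002
```

carry_out --motion '[[[0.007, 0.01, 0], [0, 0, 0]], [[0.007, 0.01, 0], [0, 0, 0]]]'

```text
time_s: 16.1
tcp_pos: [0.5613, -0.0185, 0.2132]
tcp_rot: [1.564, 1.082, -0.029]
contact_force: [-1.0, 0.4, -0.7]
gripper_width: -0.001
```

carry_out --motion '[[[0.007, 0.007, 0], [0, 0, 0]], [[0.007, 0.007, 0], [0, 0, 0]]]'

```text
time_s: 16.3
tcp_pos: [0.5665, -0.0186, 0.2121]
tcp_rot: [1.565, 1.081, -0.029]
contact_force: [-1.1, -0.7, -0.4]
gripper_width: 0.002
```

```bash
python3 st.py
```

```text
[-11.5 -65.1 116.1] [-1.1 -0.7 -0.4] [0.06 0.14 0.04] 0.2 [-0.142  0.117  1.95   0.096  0.589  1.384]
jaw deg -89.9 axis tilt deg 0.16 16.3
```

```bash
python3 look.py 9;python3 - <<'E'
from h import *
M=np.load("Mlev.npy")
for a in ((-5.3,108.6),(0.5,102),(5.9,93.3)): plan((W(a[0],-65,a[1]),M),flip=False)
E
```

```text
row [0.015, 0.013, -0.0] [0.0002, 0.0004, -0.0001] | mm 10.0 deg 0.2
row [0.029, 0.024, -0.0] [0.0002, 0.0004, -0.0001] | mm 19.0 deg 0.2
row [0.046, 0.035, -0.0] [0.0002, 0.0004, -0.0001] | mm 29.0 deg 0.2
```

View pics/9.png

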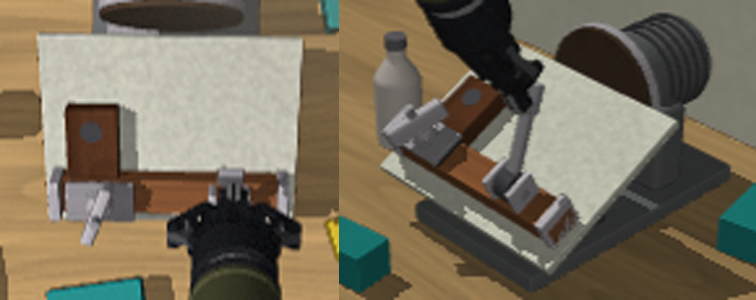

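```bash
python3 - <<'E'
from h import *
b=cv2.imread("pics/9_s.png")[155:225,280:330]
cv2.imwrite("pics/lev9.png",cv2.resize(b,None,fx=8,fy=8,interpolation=cv2.INTER_CUBIC))
for l in (.7,.8,.9,1.0,1.1):
    t=np.radians(102)-l
    f=lambda s,k,v:(proj("side",W(-65+s*np.cos(t)-k*np.sin(t),v,45+s*np.sin(t)+k*np.cos(t)))[0]-[280,155])*8
    print(l,f(0,0,-65).round(),f(117,0,-65).round(), f(117,-5,-78).round(),f(117,5,-52).round())
E
```

```text
0.7 [129. 448.] [129. 147.] [167. 156.] [ 91. 138.]
0.8 [129. 448.] [155. 137.] [193. 147.] [117. 127.]
0.9 [129. 448.] [181. 130.] [219. 142.] [143. 119.]
1.0 [129. 448.] [205. 127.] [243. 140.] [168. 114.]
1.1 [129. 448.] [229. 127.] [266. 141.] [192. 113.]
```

View pics/lev9.png

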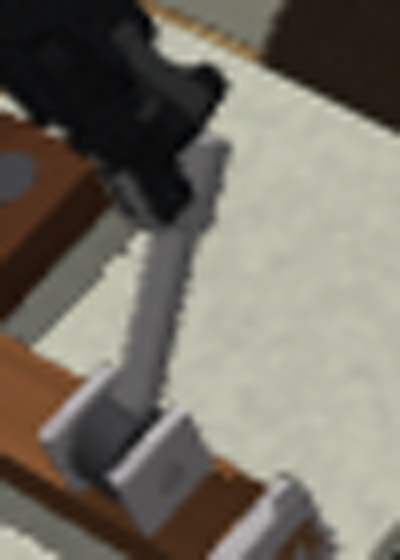

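In the picture the lever's far corner is at (230,145), which puts it at about 0.95 rad, still slack. I'll continue in small steps.

carry_out --motion '[[[0.006, 0.006, 0], [0, 0, 0]], [[0.006, 0.006, 0], [0, 0, 0]]]'

```text
time_s: 16.6
tcp_pos: [0.5699, -0.0185, 0.2108]
tcp_rot: [1.565, 1.082, -0.029]
contact_force: [-0.3, -0.5, 0.1]
gripper_width: -0.001
```

carry_out --motion '[[[0.006, 0.005, 0], [0, 0, 0]], [[0.006, 0.005, 0], [0, 0, 0]]]'

```text
time_s: 16.8
tcp_pos: [0.5732, -0.0186, 0.2095]
tcp_rot: [1.565, 1.082, -0.029]
contact_force: [-3.6, -0.1, 5.5]
gripper_width: -0.002
```

carry_out --motion '[[[0.006, 0.004, 0], [0, 0, 0]], [[0.006, 0.004, 0], [0, 0, 0]]]'

```text
time_s: 17.0
tcp_pos: [0.5764, -0.0187, 0.2084]
tcp_rot: [1.564, 1.081, -0.029]
contact_force: [-6.3, 0.5, 9.1]
gripper_width: -0.002
```

```bash
python3 st.py
```

```text
[ -4.5 -65.  108.2] [-6.3  0.5  9.1] [0.05 0.33 0.02] -0.2 [-0.139  0.136  1.938  0.094  0.582  1.388]
jaw deg -89.9 axis tilt deg 0.17 17.0
```

The lever bit at about 1.0–1.05 rad: the force went from about 0 to 6.6 N, then 11 N. That's inside the 0.71–1.13 rad window and puts the washer about 49–50 mm below the stud end. Now I'll push it home.

```bash
python3 - <<'E'
from h import *
M=np.load("Mlev.npy")
for a in ((1,101),(5.9,93.3),(10.5,85),(13.9,76.1),(16.5,67),(18.3,57.6),(19,49),(19,42)): plan((W(a[0],-65,a[1]),M),flip=False)
E
```

```text
row [0.014, 0.011, -0.0] [0.0002, 0.0004, -0.0001] | mm 9.0 deg 0.2
row [0.03, 0.021, -0.0] [0.0002, 0.0004, -0.0001] | mm 18.0 deg 0.2
row [0.046, 0.03, -0.0] [0.0002, 0.0004, -0.0001] | mm 28.0 deg 0.2
row [0.064, 0.037, -0.0] [0.0002, 0.0004, -0.0001] | mm 37.0 deg 0.2
row [0.082, 0.042, -0.0] [0.0002, 0.0004, -0.0001] | mm 46.0 deg 0.2
row [0.101, 0.045, -0.0] [0.0002, 0.0004, -0.0001] | mm 55.0 deg 0.2
row [0.118, 0.047, -0.0] [0.0002, 0.0004, -0.0001] | mm 64.0 deg 0.2
row [0.132, 0.047, -0.0] [0.0002, 0.0004, -0.0001] | mm 70.0 deg 0.2
```

carry_out --motion '[[[0.014, 0.011, 0], [0, 0, 0]], [[0.03, 0.021, 0], [0, 0, 0]], [[0.046, 0.03, 0], [0, 0, 0]]]'

```text
time_s: 17.3
tcp_pos: [0.5986, -0.0192, 0.1969]
tcp_rot: [1.563, 1.081, -0.029]
contact_force: [-30.5, -1.1, 36.7]
gripper_width: 0.0
```

carry_out --motion '[[[0.018, 0.007, 0], [0, 0, 0]], [[0.036, 0.012, 0], [0, 0, 0]], [[0.036, 0.012, 0], [0, 0, 0]]]'

```text
time_s: 17.6
tcp_pos: [0.6144, -0.0197, 0.1829]
tcp_rot: [1.564, 1.079, -0.029]
contact_force: [0.5, -0.4, -0.5]
gripper_width: 0.001
```

```bash
python3 st.py; python3 look.py 10;python3 - <<'E'
from h import *
M=np.load("Mlev.npy")
for a in ((18.3,57.6),(19,49),(19,42)): plan((W(a[0],-65,a[1]),M),flip=False)
E
```

```text
[ 17.1 -65.1  67.8] [ 0.5 -0.4 -0.5] [ 0.04  0.18 -0.  ] 0.1 [-0.129  0.221  1.907  0.094  0.527  1.394]
jaw deg -89.9 axis tilt deg 0.23 17.6
row [0.018, 0.004, -0.0] [0.0002, 0.0004, -0.0] | mm 9.0 deg 0.2
row [0.035, 0.006, -0.0] [0.0002, 0.0004, -0.0] | mm 18.0 deg 0.2
row [0.049, 0.006, -0.0] [0.0002, 0.0004, -0.0] | mm 25.0 deg 0.2
```

View pics/10.png

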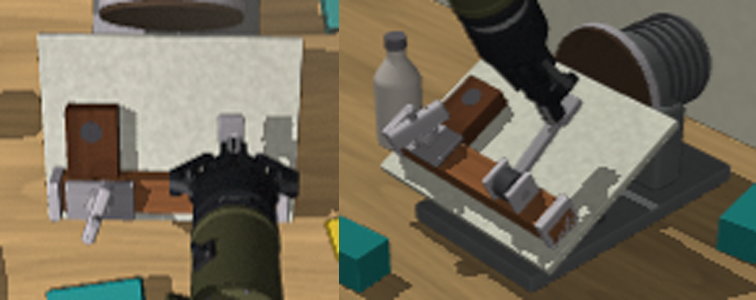

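carry_out --motion '[[[0.009, 0.002, 0], [0, 0, 0]], [[0.018, 0.004, 0], [0, 0, 0]]]'

```text
time_s: 17.9
tcp_pos: [0.6187, -0.0197, 0.1754]
tcp_rot: [1.564, 1.083, -0.029]
contact_force: [-20.4, 0.2, 27.1]
gripper_width: -0.003
```

carry_out --motion '[[[0.008, 0.001, 0], [0, 0, 0]], [[0.016, 0.002, 0], [0, 0, 0]]]'

```text
time_s: 18.1
tcp_pos: [0.6232, -0.0198, 0.169]
tcp_rot: [1.564, 1.082, -0.029]
contact_force: [-18.9, 0.2, 24.6]
gripper_width: 0.001
```

```bash
python3 st.py; python3 look.py 11
```

```text
[ 18.3 -65.1  51.4] [-18.9   0.2  24.6] [-0.1   1.01 -0.05] 0.1 [-0.127  0.251  1.906  0.096  0.5    1.392]
jaw deg -89.9 axis tilt deg 0.15 18.1
```

View pics/11.png

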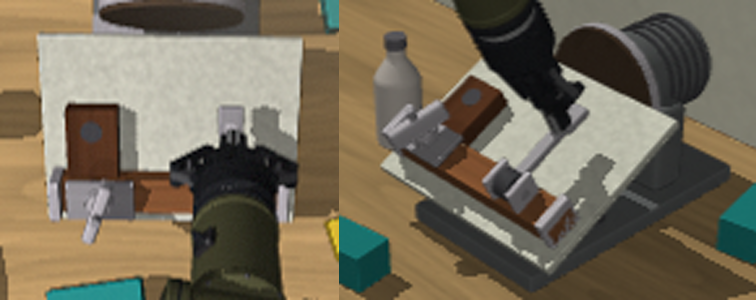

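carry_out --motion '[[[0, 0, 0], [0, 0, 0]], [[0, 0, 0], [0, 0, 0]]]'

```text
time_s: 18.4
tcp_pos: [0.6242, -0.0199, 0.1673]
tcp_rot: [1.565, 1.083, -0.028]
contact_force: [-5.7, 0.2, 8.4]
gripper_width: -0.004
```

carry_out --motion '[[[0.006, 0, 0], [0, 0, 0]], [[0.006, 0, 0], [0, 0, 0]]]'

```text
time_s: 18.6
tcp_pos: [0.6254, -0.0199, 0.1652]
tcp_rot: [1.564, 1.083, -0.029]
contact_force: [-5.7, 0.5, 8.4]
gripper_width: 0.0
```

carry_out --motion '[[[0.006, 0, 0], [0, 0, 0]], [[0.006, 0, 0], [0, 0, 0]]]'

```text
time_s: 18.8
tcp_pos: [0.6268, -0.02, 0.1626]
tcp_rot: [1.564, 1.083, -0.029]
contact_force: [-5.0, -1.0, 8.0]
gripper_width: -0.001
```

carry_out --motion '[[[0.006, 0, 0], [0, 0, 0]], [[0.006, 0, 0], [0, 0, 0]]]'

```text
time_s: 19.0
tcp_pos: [0.6278, -0.0199, 0.1607]
tcp_rot: [1.564, 1.082, -0.029]
contact_force: [-14.0, -0.3, 20.2]
gripper_width: -0.003
```

carry_out --motion '[[[0.006, 0, 0], [0, 0, 0]], [[0.006, 0, 0], [0, 0, 0]]]'

```text
time_s: 19.2
tcp_pos: [0.6281, -0.02, 0.1603]
tcp_rot: [1.563, 1.081, -0.029]
contact_force: [-28.3, -0.0, 40.0]
gripper_width: 0.001
```

```bash
python3 st.py
```

```text
[ 18.6 -65.1  41.4] [-28.3  -0.   40. ] [-0.06  1.65 -0.05] 0.1 [-0.126  0.27   1.909  0.099  0.478  1.389]
jaw deg -89.9 axis tilt deg 0.17 19.2
```

It reached a hard stop: n = 41.4 mm against 42 predicted, and the force rose to 49 N. I'll back off and check.

carry_out --motion '[[[-0.02, 0, 0], [0, 0, 0]], [[-0.08, 0, 0], [0, 0, 0]], [[-0.17, 0, 0], [0, 0, 0]], [[-0.26, 0, 0], [0, 0, 0]], [[-0.35, 0, 0], [0, 0, 0]]]'

```text
time_s: 19.7
tcp_pos: [0.5471, -0.0177, 0.3115]
tcp_rot: [1.565, 1.085, -0.028]
contact_force: [1.2, -0.5, -0.7]
gripper_width: -0.003
```

carry_out --motion '[[[-0.08, -0.08, 0], [0, 0, 0]], [[-0.16, -0.16, 0], [0, 0, 0]], [[-0.2, -0.24, 0], [0, 0, 0]], [[-0.2, -0.24, 0], [0, 0, 0]], [[-0.2, -0.24, 0], [0, 0, 0]]]'

```text
time_s: 20.2
tcp_pos: [0.3941, -0.0141, 0.3434]
tcp_rot: [1.564, 1.082, -0.03]
contact_force: [1.2, 1.0, -0.5]
gripper_width: 0.001
```

```bash
python3 st.py; python3 look.py 12 145,300,235,490; python3 - <<'E'
from h import *
a=cv2.imread("pics/12_t.png")[175:240,245:355]; b=cv2.imread("pics/12_s.png")[150:240,235:345]
f=lambda x:cv2.resize(x,(400,int(400*x.shape[0]/x.shape[1])),interpolation=cv2.INTER_CUBIC)
a,b=f(a),f(b); h=max(len(a),len(b)); o=np.zeros((h,800,3),np.uint8); o[:len(a),:400]=a; o[:len(b),400:]=b
cv2.imwrite("pics/fin.png",o); k=400/110
for l in (1.7,1.8,1.88):
    t=np.radians(102)-l; g=lambda c,v,kk:proj(c,W(-65+117*np.cos(t)-kk*np.sin(t),v,45+117*np.sin(t)+kk*np.cos(t)))[0]
    print(l,[((g("top",v,5)-[245,175])*k).round() for v in(-52,-78)],[((g("side",v,5)-[235,150])*k+[400,0]).round() for v in(-52,-78)])
E
```

```text
[-102.1  -64.7  313. ] [ 1.2  1.  -0.5] [ 0.    0.22 -0.03] 0.1 [-0.234 -0.301  1.943  0.112  1.022  1.325]
jaw deg -90.0 axis tilt deg 0.18 20.2
1.7 [array([270.,  44.]), array([305.,  45.])] [array([702.,  96.]), array([726., 108.])]
1.8 [array([270.,  37.]), array([305.,  37.])] [array([707., 104.]), array([732., 116.])]
1.88 [array([270.,  32.]), array([305.,  33.])] [array([711., 112.]), array([735., 124.])]
```

View pics/12.png

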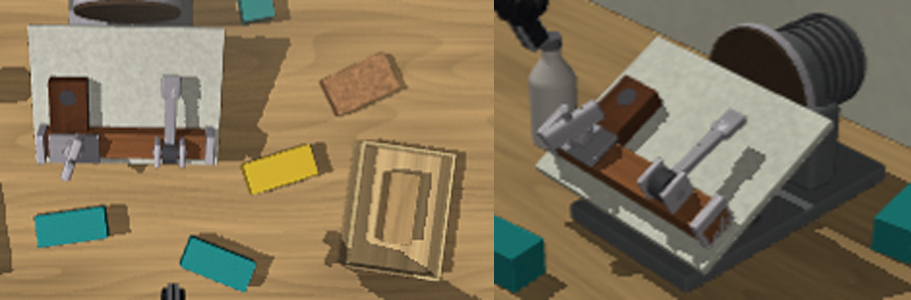

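View pics/fin.png

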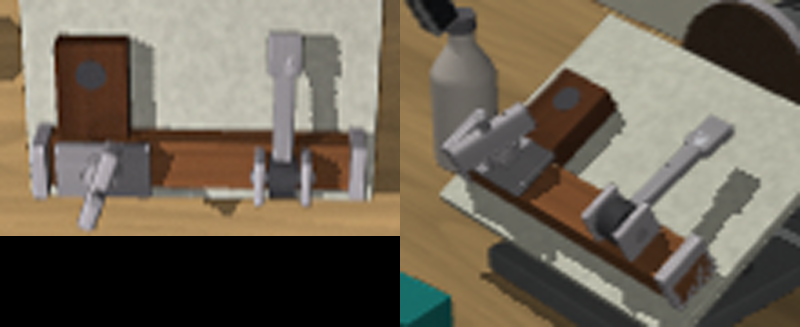

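After release, the lever's end corners at (267,33)/(303,34) in the top view and about (711,115)/(734,127) in the side view match the 1.88 rad prediction, so the lever stays home. The offcut is in the tray, and the workpiece and bystanders look unmoved. I'm handing in.

```bash
python3 -c "
from station import ticket; print(ticket.sign_off())"
```

```text
the job is handed in; nothing more can be done
None
```

The job is handed in at about 20 s on the robot clock. The offcut is in the tray, the wing nut is set and the lever is fully home; I got no verdict back.

- **Offcut:** it lies flat and released in the middle of the tray. I placed it there before touching the nut or lever.
- **Wing nut:** I turned it about 170° clockwise with the lever open. Camera measurements put the washer about 50 mm below the stud end, inside the 48.0–52.5 mm limits.
- **Bite:** I felt the lever bite at about 1.0–1.05 rad, which is 0.53–0.56 of its swing and puts the washer at about 49 mm. The camera and lever readings differ by about 1 mm, but both are in range.
- **Lever:** I pushed it to its hard stop, and it stayed there after release, with both views matching 1.88 rad. It took about 10 N when pushed slowly. The force briefly reached 48 N when I pushed faster and 49 N at the stop, well below the 120 N wrist limit. Those pushes were with the fingertips, so I don't expect the 40 N limit on the arm and gripper body to apply.
- **Everything else:** the dark workpiece, glue bottle and cork block look unmoved in the last pictures. I did not measure them, and the carton was outside the last views I looked at. I also did not measure the shoe's travel; the bite angle implies about 4 mm.

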